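Cover, switch on and RCD-test a new fuse box

ROBOT

A 7-joint arm with a two-finger parallel gripper is mounted at the origin on the work surface. World frame = base frame: x ahead of the robot, y to its left, z up, the work surface at z = 0. Lengths are in m, angles in rad, forces in N, time in s.
With the tool pointing down it reaches from about 0.425 to 0.925 m from the base axis. Payload 6.8 kg.
Tool frame: the origin (TCP) lies midway between the tips of the shut fingers; the grasp point (between the pads) lies 19 mm behind it (bot.pinch_z is the distance from the TCP to the grasp point, in m); z points along the fingers, y is the line along which they close (so a half turn about z gives the same grasp; the last joint's range is limited). The gripper opens to 85 mm and grips with 20 to 120 N. Pads are 22 mm wide; open, the fingers measure 114 mm over their backs; the gripper's body (76 mm by 85 mm) begins 54 mm behind the grasp point. The pads swing forward as they close: fully open they stand 13 mm farther back than shut.
Start: joints at [1.164, 0.477, 0.022, 1.555, -0.011, 1.109, -0.083], TCP at [0.199, -0.645, 0.231] pointing down, gripper open.
Joint ranges: [-2.96, 2.96], [-0.34, 2.1], [-1.41, 1.46], [0.24, 2.44], [-1.37, 4.51], [0.17, 1.92], [-2.96, 2.96]. Speed limits (rad/s): [2.39, 2.39, 3.14, 3.14, 3.14, 3.14, 3.14].

INTERFACE

Orientations are given as a unit quaternion [w, x, y, z].
In Python, from station import bot, imaging gives the robot as it stands. The module is installed in compiled form; this text tells all that it offers.
- The arm moves only by the tool carry_out, never from a script. Its argument "targets" is a list of rows, each a list of 5 numbers: the shift along the tool's x, y, z in cm, then the turn about the tool's z in degrees, then the opening, from -1 (shut) to 1 (fully open). In form: [[x, y, z, yaw, gripper], ...]. A call has 1 to 12 rows; each row shifts and turns the commanded pose from where the row before left it, along the tool's axes as they then stand; what a row does not reach is not made up. A row lasts 1/10 s, in which the tool goes at most 50 mm and 8.59 degrees, less where a joint would pass 70% of its speed; a pose out of reach is approached as far as the arm can. A call is refused whole if a number of a shift passes 5 or a number of a turn 8.59, either way. A call with a gripper value outside its range is refused whole. The fingers move at their own pace and stop on an object; "force" is the grip in N (left out, the last holds). Time passes only in rows, so rows that do not move let the fingers close. It gives the time, the measured TCP pose, the force, the opening and the grip force at its end, in the units of the state.
- bot.get_obs(): the state, without advancing time (a new reading comes with each control period).
- imaging.read_camera(name): name is "side" or "top"; returns the picture (480x640x3 uint8, red, green, blue); there is no depth.
- imaging.calibration(name): a dict with "fx", "fy", "cx", "cy" (pixels), "extrinsics" (4x4, takes a point from world to camera coordinates). Camera axes: x right, y up, looking along -z (the intrinsics and any distortion apply to the point x, -y, -z); pixel columns grow to the right and rows downward; lengths in m; the calibration is good to about 2 mm. A picture is of the moment at which its call begins. calibration takes no time and is no camera call.
- bot.hand_in(): hands the job in; it is judged then, once.
The state is a dict: "t": time; "q": joint angles; "joint_vel": joint speeds; "joint_torque": joint torques, N m; "eef_pos": TCP position; "tool_rot": TCP orientation; "contact_force": force on the tool from outside, world axes, zero at the start; "torque": the same for the moment, N m; "gripper_width": opening from 0.0 (shut) to 1.0 (fully open); "grasp_force": force on a finger pad.
Only numpy, scipy, OpenCV 4.12 (cv2) and the standard library are available. Lean on these libraries where they do the work, as an engineer would, in place of code of your own. Each camera call takes 0.05 s, during which the arm holds its last target. There are 200 camera calls.

TASK

The new fuse box lies on its back on the hall shelf, with its test lead plugged in: snap every loose blank cover into an open bay (any bay will do) and press it down until it sits level on the frame all round. Only when all the covers are in, put the main switch up to on, then press the RCD's test button so that its lever drops, and lift that lever back up until it stays. Leave the covers seated and the other things on the shelf where they are.

Things in the scene. Friction and masses are not known exactly. Their poses are not given: they have to be found in the camera images.
- fusebox: white fuse box, fixed, on its back: 300 (x) x 316 (y) x 100 mm high, face level. Origin under its middle; x to its top edge (away from the robot at yaw 0), z up. Two rows (x = -62.5, +62.5 mm) of three windows (y = +92, 0, -92), each 48 (x) x 75 mm (y). The outer near windows hold the RCD and the main switch (noses 6 mm above the face); the other four are open bays.
- rcd: four-pole RCD, white, fixed in the left or right window of the near row (varies); nose 45 (x) by 70 mm (y), 6 mm above the box's face. Origin in the middle of the nose at the level of the face; axes as the fuse box. Wide black lever on its +y half, round test button on its -y half.
- main_switch: three-pole main switch with one small breaker at its -y side (its narrow toggle stands 15 mm above the face, leave it), fixed in the other outer window of the near row; noses together 45 (x) by 70 mm (y), 6 mm above the face, no round button. Origin in the middle of the noses at the level of the face; axes as the fuse box. Wide black lever centred 9 mm to its +y side.
- main_tip (a point): middle of the free end of the main switch's black lever: a paddle 30 mm wide (y), 7 mm thick, that turns about a y axis at the level of the box's face through the main switch's x = 0; the tip is 30 mm from that axis.
- main_lever (a joint): angle of the main switch's lever: 0 down (off; leans 23 degrees to -x of the main switch), 0.8 up (on; leans 23 degrees to +x). Stiff (about 1 N at the tip), stays where it is left; push its -x side towards +x to its stop.
- test_top (a point): middle of the top of the RCD's round grey test button, 15 mm across; when out it stands 13 mm above the box's face (7 mm above the nose), 21 mm to the -y side of the RCD's middle. Pressed straight down.
- rcd_test (a joint): travel of the test button: 0 out, 0.005 m fully in (2 to 5 N, springs back). The RCD trips at 2 to 3 mm.
- lever_tip (a point): middle of the free end of the RCD's black lever: a paddle 30 mm wide (y), 7 mm thick, that turns about a y axis 14 mm to the +y side of the RCD's middle at the level of the box's face; the tip is 30 mm from that axis.
- rcd_lever (a joint): lever angle: 0 up (on; leans 23 degrees to +x of the RCD and is latched, cannot be pushed down by hand), 0.8 dropped (off; leans 23 degrees to -x). The test button lets its spring drop it at once. Lift: push its -x side towards +x (2 N at the tip, along an arc) to its stop just past 0 (-0.1); let go, it stays at about 0. On the way up it draws the button in a little.
- bay0 (a point): open bay, middle of the near row: window 48 (x) x 75 mm (y) in the fuse box's face. The point is 21.5 mm below the face in the middle of the window: the origin of a fully seated cover. A smooth sprung catch stands at each y end, 9.5 mm below the face.
- bay1 (a point): open bay, +y end of the far row: window 48 (x) x 75 mm (y) in the fuse box's face. The point is 21.5 mm below the face in the middle of the window: the origin of a fully seated cover. A smooth sprung catch stands at each y end, 9.5 mm below the face.
- bay2 (a point): open bay, middle of the far row: window 48 (x) x 75 mm (y) in the fuse box's face. The point is 21.5 mm below the face in the middle of the window: the origin of a fully seated cover. A smooth sprung catch stands at each y end, 9.5 mm below the face.
- bay3 (a point): open bay, -y end of the far row: window 48 (x) x 75 mm (y) in the fuse box's face. The point is 21.5 mm below the face in the middle of the window: the origin of a fully seated cover. A smooth sprung catch stands at each y end, 9.5 mm below the face.
- cover0: grey snap-in blank cover, 70 g, on the shelf right side up (may be absent; all alike): flange 58 (x) x 88 (y) x 5 mm on a skirt 42 x 70 mm, 21.5 mm deep. Origin: middle of the skirt's lower edge, z up; flange at z 21.5 to 26.5 mm. Its x goes along the box's x, either way round. In a bay it rests on the catches, flange 11 mm above the face, and snaps down level at 7 to 12 N.
- cover1: grey snap-in blank cover, 70 g, on the shelf right side up (may be absent; all alike): flange 58 (x) x 88 (y) x 5 mm on a skirt 42 x 70 mm, 21.5 mm deep. Origin: middle of the skirt's lower edge, z up; flange at z 21.5 to 26.5 mm. Its x goes along the box's x, either way round. In a bay it rests on the catches, flange 11 mm above the face, and snaps down level at 7 to 12 N.
- cover2: grey snap-in blank cover, 70 g, on the shelf right side up (may be absent; all alike): flange 58 (x) x 88 (y) x 5 mm on a skirt 42 x 70 mm, 21.5 mm deep. Origin: middle of the skirt's lower edge, z up; flange at z 21.5 to 26.5 mm. Its x goes along the box's x, either way round. In a bay it rests on the catches, flange 11 mm above the face, and snaps down level at 7 to 12 N.
- cover3: grey snap-in blank cover, 70 g, on the shelf right side up (may be absent; all alike): flange 58 (x) x 88 (y) x 5 mm on a skirt 42 x 70 mm, 21.5 mm deep. Origin: middle of the skirt's lower edge, z up; flange at z 21.5 to 26.5 mm. Its x goes along the box's x, either way round. In a bay it rests on the catches, flange 11 mm above the face, and snaps down level at 7 to 12 N.
- grip_trainer: bystander: red plastic hand gripper (spring exerciser), lying flat, 190 mm long, 26 mm thick. Origin at the middle of its underside.
- shaker: bystander: grey shaker bottle with black lid, 84 mm across, 190 mm high. Origin at the middle of its underside.
- screwdriver: bystander: screwdriver lying on the shelf. Origin at the middle of its underside.
There are look-alikes about, which are no part of the job. Leave any orange or turquoise look-alike of the cover1 alone.

How it is judged:
By the outcome, as a careful person would: the job done as asked, in the order asked, and still so for the second after the job is handed in, with the robot touching nothing.
Of cover0, cover1, cover2, cover3 only 3 to 4 are there at a start; the rules pass over those that are not, and their reading is None.
At some moment in a run one of cover0, cover1, cover2, cover3 may be knocked a few centimetres aside while the robot is not near it.
Once in a run the grip may slacken for a moment while it holds something.
It also fails if it takes over 200 s, if anything falls off the work surface, if the arm or the gripper's body presses on something with over 40 N, if the wrist force passes 120 N, or if a joint passes its speed limit or range.

## Working session

There is one attempt and no reset: what is moved stays moved. The work goes in short steps, Python scripts to look and compute and a tool call to move; the robot and the scene stay as the last step left them, time stands still between calls to the robot, and variables do not carry over. Pictures are saved under pics/ and viewed, at most 14 in all, crops included, and the job is handed in when it is done.

Besides the shell and the picture viewer there is one more tool, called after ">>>" by a JSON object that holds its "api" and its "payload", one argument or row to a line. carry_out: Moves the arm, as the interface text tells. Its arguments: {"type":"object","properties":{"targets":{"type":"array"},"force":{"type":"number"}},"required":["targets"]}

```bash
mkdir -p pics; python3 - <<'E'
from station import bot, imaging
import cv2,numpy as np
for n in("top","side"):
    im=imaging.read_camera(n); cv2.imwrite(f"pics/{n}0.png",im[:,:,::-1])
    c=imaging.calibration(n); print(n,{k:(np.round(v,4).tolist() if k=="extrinsics" else v) for k,v in c.items()})
o=bot.get_obs(); print({k:np.round(v,3).tolist() for k,v in o.items()}, bot.pinch_z)
E
```

```text
top {'fx': 440.43956756616893, 'fy': 440.43956756616893, 'cx': 319.37558185837264, 'cy': 233.41379849003033, 'extrinsics': [[-0.0145, -0.9995, 0.0269, -0.015], [0.9915, -0.0109, 0.1297, -0.4865], [-0.1294, 0.0286, 0.9912, -1.2298], [0.0, 0.0, 0.0, 1.0]]}
side {'fx': 481.97436072827355, 'fy': 481.97436072827355, 'cx': 317.7520043145377, 'cy': 237.03685276134465, 'extrinsics': [[-0.7951, -0.6064, 0.0083, 0.3629], [0.3024, -0.3845, 0.8722, -0.2244], [-0.5257, 0.696, 0.4891, -1.2483], [0.0, 0.0, 0.0, 1.0]]}
{'t': 0.1, 'q': [1.164, 0.478, 0.022, 1.556, -0.012, 1.109, -0.083], 'joint_vel': [-0.001, -0.003, -0.001, -0.002, 0.001, -0.001, 0.001], 'joint_torque': [0.005, -59.776, 1.614, -28.195, 0.013, 0.005, 0.0], 'eef_pos': [0.199, -0.645, 0.23], 'tool_rot': [-0.001, 0.989, 0.149, -0.0], 'contact_force': [0.04, -0.659, 0.053], 'torque': [0.034, -0.007, 0.023], 'grasp_force': 0.0, 'gripper_width': 1.0} 0.0187
```

View pics/top0.png

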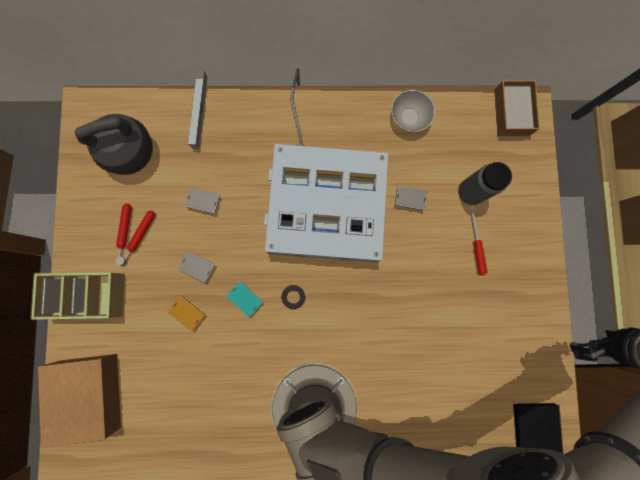

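View pics/side0.png

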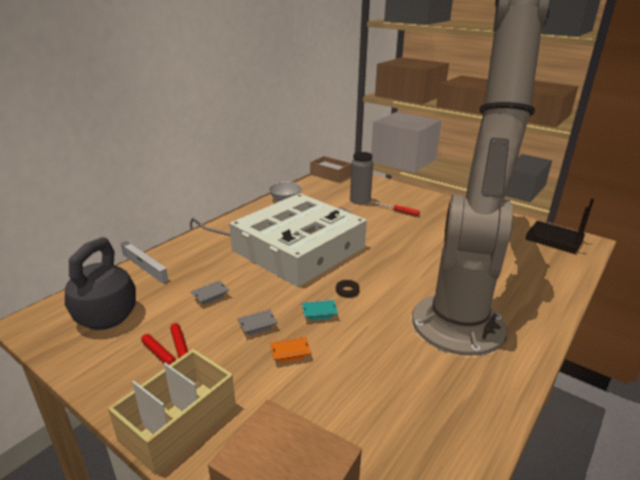

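Top view, with candidates for a cover: grey (203,201), (197,267) and (411,198); orange (186,313) and turquoise (245,299) are look-alikes. The grey bar (197,110) and bowl (413,111) are other things. I choose the three grey ones. The RCD, with the round button, is at (292,221), and the main switch is at (360,227).

```bash
cat > h.py <<'E'
from station import bot, imaging
import cv2,numpy as np
def ray(n,uv):
    c=imaging.calibration(n);E=np.array(c["extrinsics"]);R,t=E[:3,:3],E[:3,3]
    d=np.array([(uv[0]-c["cx"])/c["fx"],-(uv[1]-c["cy"])/c["fy"],-1.])
    return -R.T@t,R.T@d
def onz(n,uv,z):
    o,d=ray(n,uv);return o+d*(z-o[2])/d[2]
def proj(n,p):
    c=imaging.calibration(n);E=np.array(c["extrinsics"]);q=E[:3,:3]@p+E[:3,3]
    return np.array([c["cx"]-c["fx"]*q[0]/q[2],c["cy"]+c["fy"]*q[1]/q[2]])
def rectz(n,cnt,z):
    P=np.array([onz(n,p,z)[:2] for p in cnt.reshape(-1,2).astype(float)])
    (c,s,a)=cv2.minAreaRect((P*1000).astype(np.float32))
    if s[0]>s[1]: s=s[::-1];a=a-90   # angle of the short side (cover's x)
    a=(a+90)%180-90
    return np.round(c,1),np.round(s,1),round(a,1)
def covers(im,n="top",z=.0265):
    hsv=cv2.cvtColor(im,cv2.COLOR_RGB2HSV)
    m=cv2.inRange(hsv,(0,0,95),(179,45,190))
    m=cv2.morphologyEx(m,cv2.MORPH_OPEN,np.ones((3,3)))
    out=[]
    for c in cv2.findContours(m,cv2.RETR_EXTERNAL,cv2.CHAIN_APPROX_NONE)[0]:
        if 250<cv2.contourArea(c)<1200:
            out.append((c.mean((0,1)).round(),*rectz(n,c,z)))
    return out
def box(im):
    hsv=cv2.cvtColor(im,cv2.COLOR_RGB2HSV)
    m=cv2.inRange(hsv,(80,0,185),(130,60,255));m[:130]=0;m[280:]=0;m[:,:250]=0;m[:,400:]=0
    c=max(cv2.findContours(m,cv2.RETR_EXTERNAL,cv2.CHAIN_APPROX_NONE)[0],key=cv2.contourArea)
    return c
E
python3 - <<'E'
from h import *
im=cv2.imread("pics/top0.png")[:,:,::-1].copy()
for c in covers(im): print(*c)
print(im[201,203],im[150,300],im[250,300],im[200,280])
c=box(im);print(cv2.contourArea(c),rectz("top",c,.1), cv2.boxPoints(cv2.minAreaRect(c)))
a=cv2.resize(im[140:270,260:400],None,fx=5.7,fy=4.6*1,interpolation=cv2.INTER_CUBIC)
a=cv2.resize(im[140:270,260:400],(640,594),interpolation=cv2.INTER_CUBIC)
cv2.imwrite("pics/boxcrop.png",a[:,:,::-1])
b=np.hstack([cv2.resize(im[y-25:y+25,x-25:x+25],(260,260),interpolation=cv2.INTER_CUBIC) for x,y in((203,201),(197,267),(411,198))])
cv2.imwrite("pics/covcrop.png",b[:,:,::-1])
E
```

```text
[196. 266.] [396.7 329.3] [54.8 86. ] -27.1
[202. 200.] [587.1 316.1] [55.9 86.1] -14.0
[410. 198.] [ 589.8 -289.6] [56.2 84.7] -10.1
[518. 106.] [ 868.3 -630. ] [ 78.7 130.3] 89.9
[138 133 124] [166 173 175] [166 173 176] [166 173 177]Traceback (most recent call last):
  File "<stdin>", line 5, in <module>
  File "h.py", line 30, in box
    c=max(cv2.findContours(m,cv2.RETR_EXTERNAL,cv2.CHAIN_APPROX_NONE)[0],key=cv2.contourArea)
ValueError: max() iterable argument is empty
```

```bash
sed -i 's/(80,0,185),(130,60,255)/(80,6,150),(130,60,255)/' h.py
python3 - <<'E'
from h import *
im=cv2.imread("pics/top0.png")[:,:,::-1].copy()
c=box(im);print(cv2.contourArea(c),rectz("top",c,.1), cv2.boxPoints(cv2.minAreaRect(c)))
a=cv2.resize(im[140:270,260:400],(640,594),interpolation=cv2.INTER_CUBIC)
cv2.drawContours(a,[((c-[260,140]+.5)*[640/140,594/130]).astype(int)],-1,(255,0,0),1)
cv2.imwrite("pics/boxcrop.png",a[:,:,::-1])
b=np.hstack([cv2.resize(im[y-25:y+25,x-25:x+25],(260,260),interpolation=cv2.INTER_CUBIC) for x,y in((203,201),(197,267),(411,198))])
cv2.imwrite("pics/covcrop.png",b[:,:,::-1])
E
```

```text
11867.5 (array([567.2, -40.9]), array([298.6, 312. ]), -5.1) [[265.25882 250.6353 ]
 [273.48233 143.72942]
 [388.1882  152.55293]
 [379.9647  259.4588 ]]
```

View pics/boxcrop.png

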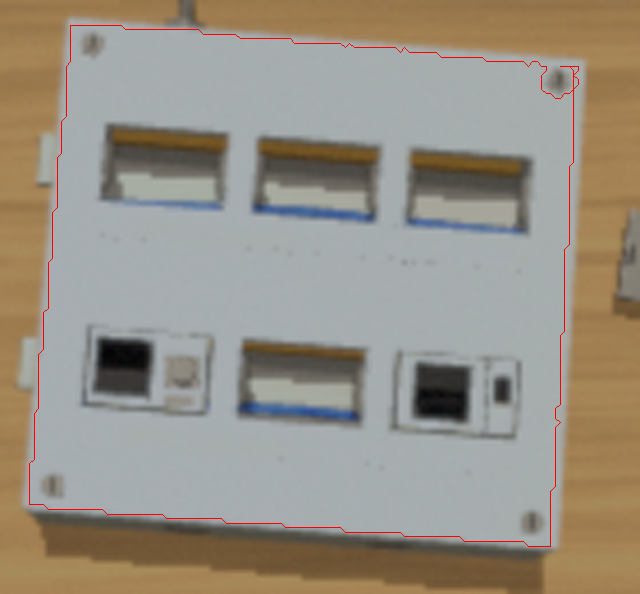

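View pics/covcrop.png

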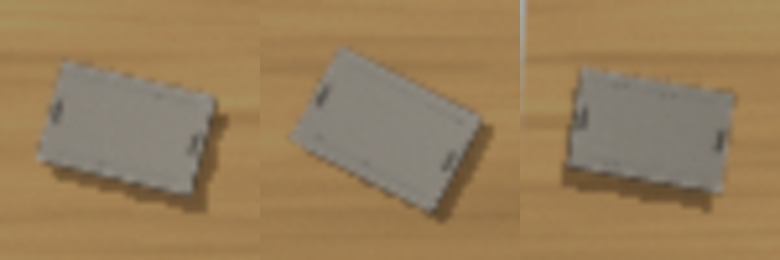

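The crop confirms the box (corners about (265,251), (274,144), (388,153), (380,259)), with the RCD on the +y side and the main switch on the -y side. The three plain grey covers are lying flat. Next I refine the box pose from its windows.

```bash
cat >> h.py <<'E'
def plan(p,ang):
    """tool-frame shift (cm, in axes AFTER the turn) and turn (deg) to put TCP at p with tool y along ang (mod 180)"""
    from scipy.spatial.transform import Rotation as Ro
    o=bot.get_obs();w,x,y,z=o["tool_rot"];R=Ro.from_quat([x,y,z,w]).as_matrix()
    cur=np.degrees(np.arctan2(R[1,1],R[0,1]));turn=-((ang-cur+90)%180-90)
    R2=R@Ro.from_euler("z",turn,degrees=True).as_matrix()
    d=R2.T@(np.array(p)-o["eef_pos"])*100
    print("pos",np.round(o["eef_pos"],4),"yaw",round(cur,2),"tilt",np.round(R[:2,2],4),"F",np.round(o["contact_force"],1),"w",round(float(o["gripper_width"]),3),"gf",round(float(o["grasp_force"]),1),"t",round(o["t"],1))
    print("turn",round(turn,2),"shift",np.round(d,2))
E
python3 - <<'E'
from h import *
W={(62.5,92):[(105,124),(229,133),(223,208),(100,200)],(62.5,0):[(258,138),(381,147),(376,221),(252,212)],(62.5,-92):[(410,148),(532,157),(526,234),(405,226)],(-62.5,0):[(243,338),(367,348),(361,424),(237,416)]}
A=[];B=[]
for k,v in W.items():
    P=np.array([onz("top",(260+u*140/640-.5,140+w*130/594-.5),.1)[:2] for u,w in v])*1000
    A.append(k);B.append(P.mean(0));e=P[1]-P[0];print(k,P.mean(0).round(1),np.linalg.norm(P-np.roll(P,1,0),axis=1).round(1))
C=np.array([onz("top",(260+u*140/640-.5,140+w*130/594-.5),.1)[:2] for u,w in [(68,18),(585,60),(556,548),(22,506)]])*1000
for k,c in zip([(150,158),(150,-158),(-150,-158),(-150,158)],C):A.append(k);B.append(c)
A=np.array(A,float);B=np.array(B)
def fit(A,B):
    a=A-A.mean(0);b=B-B.mean(0);t=np.arctan2((a[:,0]*b[:,1]-a[:,1]*b[:,0]).sum(),(a*b).sum())
    R=np.array([[np.cos(t),-np.sin(t)],[np.sin(t),np.cos(t)]]);T=B.mean(0)-R@A.mean(0)
    print(np.degrees(t).round(2),T.round(1),(B-A@R.T-T).round(1).tolist())
fit(A,B);fit(A[:4],B[:4]);fit(A[4:],B[4:])
plan((.5898,-.2896,.25),-10.1)
E
```

```text
(62.5, 92) [637.8  44.3] [47.  75.  46.5 73.9]
(62.5, 0) [629.  -47.4] [45.9 74.5 45.9 74.8]
(62.5, -92) [ 621.  -138.8] [48.4 74.1 47.9 73.1]
(-62.5, 0) [505.9 -36.5] [47.1 74.2 45.9 73.7]
-5.21 [567.5 -41.6] [[-0.3, -0.0], [-0.8, -0.1], [-0.4, 0.1], [0.5, -0.6], [-0.7, -0.1], [-0.2, 0.2], [1.0, 0.5], [0.9, 0.0]]
-5.15 [567.3 -41.8] [[0.0, 0.1], [-0.6, -0.0], [-0.3, 0.2], [0.8, -0.3]]
-5.22 [567.8 -41.5] [[-1.0, -0.2], [-0.4, 0.1], [0.7, 0.3], [0.7, -0.1]]
pos [ 0.1986 -0.6446  0.2304] yaw -72.88 tilt [-0.0006  0.0015] F [ 0.  -0.7  0.1] w 1.0 gf 0.0 t 0.1
turn -62.78 shift [41.81 32.29 -1.93]
```

>>> {"api": "carry_out", "payload": {
  "targets": [
    [0,0,0,-7.85,1],
    [0,0,0,-7.85,1],
    [0,0,0,-7.85,1],
    [0,0,0,-7.85,1],
    [0,0,-1,-7.85,1],
    [0,0,-1,-7.85,1],
    [0,0,0,-7.85,1],
    [0,0,0,-7.85,1]
  ],
  "force": 40
}}

```text
t: 0.9
eef_pos: [0.1987, -0.645, 0.2512]
tool_rot: [-0.0, 0.765, 0.644, 0.0]
contact_force: [0.7, 0.0, -0.1]
gripper_width: 0.998
grasp_force: 0.0
```

>>> {"api": "carry_out", "payload": {
  "targets": [
    [2.5,2,0,0,1],
    [3.5,2.7,0,0,1],
    [3.5,2.7,0,0,1],
    [3.5,2.7,0,0,1],
    [3.5,2.7,0,0,1],
    [3.5,2.7,0,0,1],
    [3.5,2.7,0,0,1],
    [3.5,2.7,0,0,1],
    [3.5,2.7,0,0,1],
    [3.5,2.7,0,0,1],
    [3.5,2.7,0,0,1],
    [3.5,2.7,0,0,1]
  ]
}}

```text
t: 2.1
eef_pos: [0.5834, -0.2956, 0.2509]
tool_rot: [-0.0, 0.767, 0.642, -0.0]
contact_force: [0.5, -1.3, -0.7]
gripper_width: 1.001
grasp_force: 0.0
```

```bash
python3 -c "
from h import *
im=imaging.read_camera('top')
for c in covers(im): print(*c)
plan((.5898,-.2896,.06),-10.1)"
```

```text
[301. 375.] [92.6 38.5] [ 32.  108.1] 18.0
[196. 266.] [396.7 329.3] [54.8 86.1] -27.1
[202. 200.] [587.1 316.1] [55.9 86.1] -14.0
[410. 197.] [ 589.5 -289.8] [56.2 85.2] -10.7
[521. 103.] [ 868.3 -630. ] [ 78.8 130.2] 89.9
pos [ 0.5896 -0.2867  0.251 ] yaw -9.51 tilt [0.0039 0.0054] F [6.  5.9 0.2] w 0.998 gf 0.0 t 2.1
turn 0.59 shift [-3.90e-01  1.00e-02  1.91e+01]
```

>>> {"api": "carry_out", "payload": {
  "targets": [
    [-0.2,0,3,0.6,1],
    [-0.2,0,4,0,1],
    [0,0,4,0,1],
    [0,0,4,0,1],
    [0,0,3,0,1],
    [0,0,2.5,0,1],
    [0,0,2,0,1],
    [0,0,1.5,0,1],
    [0,0,0,0,1],
    [0,0,0,0,1]
  ]
}}

```text
t: 3.15
eef_pos: [0.5821, -0.301, 0.0116]
tool_rot: [0.0, 0.77, 0.638, 0.0]
contact_force: [1.5, -0.1, -0.6]
gripper_width: 0.998
grasp_force: 0.0
```

```bash
python3 -c "
from h import *
im=imaging.read_camera('side');cv2.imwrite('pics/s1.png',cv2.resize(im[120:320,200:480],(784,560),interpolation=cv2.INTER_CUBIC)[:,:,::-1])
plan((.5896,-.2897,.01),-10.3)"
```

```text
pos [ 0.5826 -0.3012  0.0123] yaw -10.69 tilt [ 0.0015 -0.0006] F [0.6 0.3 1.2] w 0.999 gf 0.0 t 3.2
turn -0.39 shift [1.26 0.48 0.23]
```

View pics/s1.png

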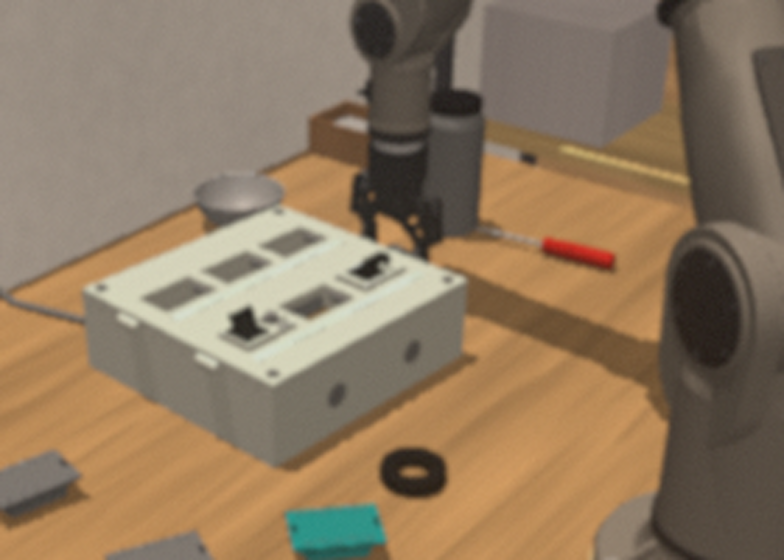

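The gripper is over the cover, between the box and the shaker. I correct the position and close.

>>> {"api": "carry_out", "payload": {
  "targets": [
    [0.6,0.2,0.1,-0.4,1],
    [0.6,0.3,0.1,0,1],
    [0,0,0,0,1],
    [0,0,0,0,1]
  ]
}}

```text
t: 3.6
eef_pos: [0.5895, -0.2895, 0.0097]
tool_rot: [0.0, 0.767, 0.641, 0.0]
contact_force: [0.5, 0.2, 0.3]
gripper_width: 1.005
grasp_force: 0.0
```

>>> {"api": "carry_out", "payload": {
  "targets": [
    [0,0,0,0,-1],
    [0,0,0,0,-1],
    [0,0,0,0,-1],
    [0,0,0,0,-1],
    [0,0,0,0,-1],
    [0,0,0,0,-1],
    [0,0,0,0,-1],
    [0,0,0,0,-1]
  ],
  "force": 40
}}

```text
t: 4.4
eef_pos: [0.5889, -0.2903, 0.0097]
tool_rot: [0.0, 0.768, 0.641, -0.0]
contact_force: [-2.6, -0.2, 6.0]
gripper_width: 0.665
grasp_force: 42.7
```

>>> {"api": "carry_out", "payload": {
  "targets": [
    [0,0,-1,0,-1],
    [0,0,-2,0,-1],
    [0,0,-3,0,-1],
    [0,0,-3,0,-1],
    [0,0,-4,0,-1],
    [0,0,-3,0,-1],
    [0,0,-2,0,-1],
    [0,0,0,0,-1],
    [0,0,0,0,-1]
  ]
}}

```text
t: 5.3
eef_pos: [0.5887, -0.2899, 0.1892]
tool_rot: [0.0, 0.768, 0.641, 0.0]
contact_force: [-0.3, -0.6, -0.8]
gripper_width: 0.666
grasp_force: 43.0
```

```bash
python3 -c "
from h import *
im=imaging.read_camera('side');cv2.imwrite('pics/s2.png',cv2.resize(im[120:270,270:470],(600,450),interpolation=cv2.INTER_CUBIC)[:,:,::-1])
plan((.6212,-.1389,.18),-5.2)"
```

```text
pos [ 0.5882 -0.2897  0.1882] yaw -10.28 tilt [-0.0016  0.0006] F [ 0.2  0.3 -1.4] w 0.663 gf 43.0 t 5.3
turn -5.08 shift [15.32  1.92  0.82]
```

View pics/s2.png

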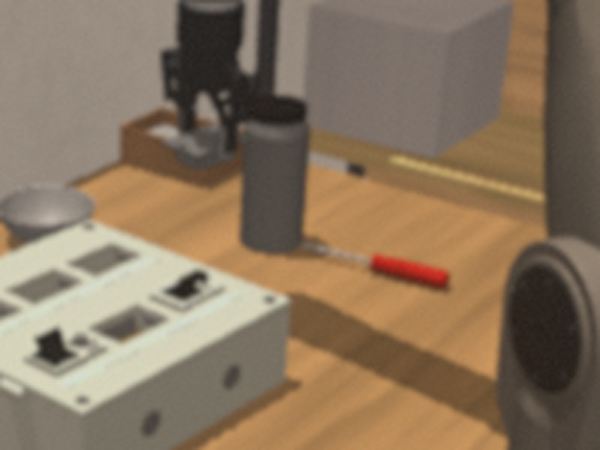

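The cover is held by its flange, level. I take it to bay3.

>>> {"api": "carry_out", "payload": {
  "targets": [
    [0,0,0,-2.5,-1],
    [0,0,0,-2.6,-1],
    [1.5,0.2,0,0,-1],
    [2.5,0.3,0,0,-1],
    [3,0.4,0.2,0,-1],
    [3,0.4,0.2,0,-1],
    [2.8,0.3,0.2,0,-1],
    [1.7,0.3,0.2,0,-1],
    [0.8,0,0,0,-1],
    [0,0,0,0,-1],
    [0,0,0,0,-1]
  ]
}}

```text
t: 6.45
eef_pos: [0.6214, -0.1409, 0.1811]
tool_rot: [0.0, 0.739, 0.674, -0.001]
contact_force: [0.3, -0.4, -0.5]
gripper_width: 0.668
grasp_force: 43.0
```

```bash
python3 -c "
from h import *
plan((.6212,-.1389,.125),-5.2)"
```

```text
pos [ 0.6214 -0.1409  0.1811] yaw -5.29 tilt [-0.0005 -0.001 ] F [ 0.3 -0.4 -0.5] w 0.668 gf 43.0 t 6.5
turn -0.09 shift [ 0.21 -0.04  5.61]
```

>>> {"api": "carry_out", "payload": {
  "targets": [
    [0.2,0,1,0,-1],
    [0,0,2,0,-1],
    [0,0,1.6,0,-1],
    [0,0,0.8,0,-1],
    [0,0,0,0,-1],
    [0,0,0,0,-1]
  ]
}}

```text
t: 7.05
eef_pos: [0.6221, -0.1375, 0.1275]
tool_rot: [0.0, 0.738, 0.674, 0.0]
contact_force: [-0.3, 1.0, -1.3]
gripper_width: 0.665
grasp_force: 43.0
```

```bash
python3 -c "
from h import *
im=imaging.read_camera('top');cv2.imwrite('pics/t2.png',cv2.resize(im[140:270,260:400],(640,594),interpolation=cv2.INTER_CUBIC)[:,:,::-1])
plan((.6212,-.1389,.104),-5.2)"
```

```text
pos [ 0.6224 -0.1375  0.1279] yaw -5.19 tilt [ 0.0011 -0.0001] F [ 0.2 -0.8  0.5] w 0.662 gf 43.0 t 7.1
turn 0.01 shift [-0.15 -0.11  2.39]
```

View pics/t2.png

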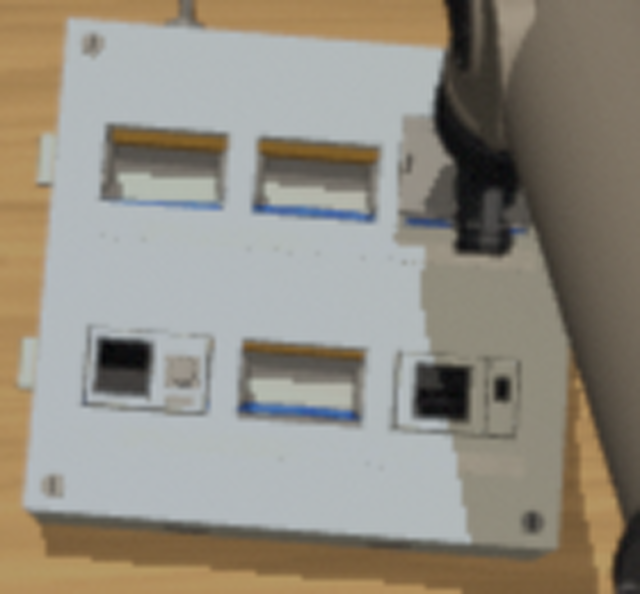

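```bash
python3 -c "
from h import *
for u,v in((404,113),(401,165),(398,215)):
  p=onz('top',(260+u*140/640-.5,140+v*130/594-.5),.1447)*1000
  a=np.radians(-5.2);R=np.array([[np.cos(a),np.sin(a)],[-np.sin(a),np.cos(a)]])
  print(p.round(1),'box',(R@(p[:2]-[567.3,-41.6])).round(1),'tool',(R@(p[:2]-[622.3,-137.5])).round(1))
"
```

```text
[656.7 -96.6 144.7] box [ 94.  -46.7] tool [30.6 43.8]
[625.6 -94.2 144.7] box [ 62.8 -47.1] tool [-0.6 43.4]
[595.9 -91.8 144.7] box [ 33.  -47.4] tool [-30.4  43.2]
```

The cover is centred on the tool to within 0.6 mm. I lower it in.

>>> {"api": "carry_out", "payload": {
  "targets": [
    [-0.1,-0.1,0.4,0,-1],
    [0,0,0.6,0,-1],
    [0,0,0.6,0,-1],
    [0,0,0.4,0,-1],
    [0,0,0.3,0,-1],
    [0,0,0,0,-1],
    [0,0,0,0,-1]
  ]
}}

```text
t: 7.8
eef_pos: [0.6209, -0.1382, 0.1043]
tool_rot: [-0.0, 0.738, 0.674, 0.0]
contact_force: [-0.6, 0.2, -0.8]
gripper_width: 0.665
grasp_force: 43.0
```

```bash
python3 -c "
from h import *
plan((.6212,-.1389,.102),-5.2)"
```

```text
pos [ 0.6209 -0.1382  0.1043] yaw -5.18 tilt [0.     0.0001] F [-0.6  0.2 -0.8] w 0.665 gf 43.0 t 7.8
turn 0.02 shift [-0.07  0.04  0.23]
```

>>> {"api": "carry_out", "payload": {
  "targets": [
    [0,0,0.1,0,1],
    [0,0,0,0,1],
    [0,0,0,0,1],
    [0,0,0,0,1],
    [0,0,-1.5,0,1],
    [0,0,-2.5,0,1],
    [0,0,-1,0,0],
    [0,0,0,0,-1],
    [0,0,0,0,-1],
    [0,0,0,0,-1],
    [0,0,0,0,-1],
    [0,0,0,0,-1]
  ]
}}

```text
t: 9.0
eef_pos: [0.6204, -0.1382, 0.1525]
tool_rot: [-0.0, 0.738, 0.674, -0.0]
contact_force: [-0.0, -0.1, -0.9]
gripper_width: -0.003
grasp_force: 0.0
```

```bash
python3 -c "
from h import *
plan((.6212,-.1389,.118),-5.2)"
```

```text
pos [ 0.6204 -0.1382  0.1525] yaw -5.18 tilt [-0.0012  0.0002] F [-0.  -0.1 -0.9] w -0.003 gf 0.0 t 9.0
turn 0.02 shift [-0.06  0.09  3.45]
```

>>> {"api": "carry_out", "payload": {
  "targets": [
    [0,0,1.5,0,-1],
    [0,0,1.5,0,-1],
    [0,0,0.5,0,-1],
    [0,0,0.3,0,-1],
    [0,0,0.3,0,-1],
    [0,0,0.3,0,-1],
    [0,0,0.3,0,-1]
  ]
}}

```text
t: 9.7
eef_pos: [0.6214, -0.1381, 0.1067]
tool_rot: [0.001, 0.738, 0.674, 0.0]
contact_force: [-0.7, -0.2, 0.5]
gripper_width: 0.003
grasp_force: 0.0
```

>>> {"api": "carry_out", "payload": {
  "targets": [
    [0,0,0.1,0,-1],
    [0,0,0.1,0,-1],
    [0,0,0,0,-1]
  ]
}}

```text
t: 10.0
eef_pos: [0.6208, -0.1382, 0.1052]
tool_rot: [0.0, 0.738, 0.674, -0.0]
contact_force: [-2.6, 1.0, 8.2]
gripper_width: -0.003
grasp_force: 3.9
```

>>> {"api": "carry_out", "payload": {
  "targets": [
    [0,0,0.1,0,-1],
    [0,0,0.1,0,-1],
    [0,0,0,0,-1]
  ]
}}

```text
t: 10.3
eef_pos: [0.6209, -0.1382, 0.1051]
tool_rot: [0.0, 0.738, 0.674, -0.0]
contact_force: [-8.6, 1.0, 21.0]
gripper_width: -0.002
grasp_force: 10.7
```

>>> {"api": "carry_out", "payload": {
  "targets": [
    [0,0,-1,0,-1],
    [0,0,-1,0,-1],
    [1.5,0,0,0,-1],
    [1.5,0,0,0,-1],
    [0,0,0,0,-1],
    [0,0,1,0,-1],
    [0,0,0.7,0,-1],
    [0,0,0.2,0,-1],
    [0,0,0.1,0,-1],
    [0,0,0,0,-1]
  ]
}}

```text
t: 11.3
eef_pos: [0.6232, -0.1085, 0.105]
tool_rot: [0.0, 0.739, 0.674, -0.001]
contact_force: [-10.9, 2.0, 28.9]
gripper_width: -0.002
grasp_force: 14.3
```

>>> {"api": "carry_out", "payload": {
  "targets": [
    [0,0,-1,0,-1],
    [0,0,-1,0,-1],
    [-2,0,0,0,-1],
    [-2,0,0,0,-1],
    [-2,0,0,0,-1],
    [0,0,0,0,-1],
    [0,0,1,0,-1],
    [0,0,0.7,0,-1],
    [0,0,0.2,0,-1],
    [0,0,0.1,0,-1],
    [0,0,0,0,-1]
  ]
}}

```text
t: 12.4
eef_pos: [0.6181, -0.1667, 0.105]
tool_rot: [0.0, 0.738, 0.675, -0.0]
contact_force: [-10.3, 0.5, 26.1]
gripper_width: 0.001
grasp_force: 13.0
```

All three points sit at 0.105, so bay3 is level. On to the next cover, after looking again.

>>> {"api": "carry_out", "payload": {
  "targets": [
    [0,0,-2,0,1],
    [0,0,-4,0,1],
    [0,0,-4,0,1],
    [2,0,0,0,1],
    [4,0,0,0,1],
    [4.5,0,0,0,1],
    [4.5,0,0,0,1],
    [4.5,0,0,0,1],
    [4.5,0,0,0,1],
    [4.5,0,0,0,1],
    [4,0,0,0,1],
    [3,0,0,0,1]
  ]
}}

```text
t: 13.6
eef_pos: [0.6486, 0.1907, 0.2013]
tool_rot: [-0.001, 0.737, 0.676, -0.0]
contact_force: [-0.4, -0.2, 0.6]
gripper_width: 0.996
grasp_force: 0.0
```

```bash
python3 -c "
from h import *
im=imaging.read_camera('top')
for c in covers(im): print(*c)
plan((.5871,.3161,.0097),-14)"
```

```text
[196. 266.] [396.7 329.3] [54.8 86.1] -27.1
[202. 200.] [587.1 316.1] [55.9 86.1] -14.0
[518. 106.] [ 868.3 -630. ] [ 78.8 130.2] 89.9
pos [0.6478 0.1971 0.2015] yaw -4.57 tilt [-0.0014  0.006 ] F [-0.2  5.5  1.6] w 0.998 gf 0.0 t 13.7
turn 9.43 shift [ 9.98 -8.71 19.26]
```

>>> {"api": "carry_out", "payload": {
  "targets": [
    [0,0,0,4.7,1],
    [0,0,0,4.7,1],
    [2.5,-2.2,2,0,1],
    [3,-2.5,3,0,1],
    [2.8,-2.5,3,0,1],
    [1.2,-1.2,3,0,1],
    [0,0,1.5,0,1],
    [0,0,0,0,1],
    [0,0,0,0,1]
  ]
}}

```text
t: 14.55
eef_pos: [0.5939, 0.2973, 0.0776]
tool_rot: [0.0, 0.792, 0.611, 0.0]
contact_force: [0.4, -0.3, -0.1]
gripper_width: 0.998
grasp_force: 0.0
```

```bash
python3 -c "
from h import *
plan((.5871,.3161,.0097),-14)"
```

```text
pos [0.5939 0.2973 0.0776] yaw -14.68 tilt [ 0.0007 -0.0007] F [ 0.4 -0.3 -0.1] w 0.998 gf 0.0 t 14.6
turn -0.68 shift [ 1.67 -1.12  6.79]
```

>>> {"api": "carry_out", "payload": {
  "targets": [
    [0.8,-0.5,0,-0.7,1],
    [0.9,-0.6,0,0,1],
    [0,0,1.5,0,1],
    [0,0,2.5,0,1],
    [0,0,1.8,0,1],
    [0,0,1,0,1],
    [0,0,0,0,1],
    [0,0,0,0,1]
  ]
}}

```text
t: 15.35
eef_pos: [0.5865, 0.3179, 0.0095]
tool_rot: [-0.0, 0.787, 0.616, 0.0]
contact_force: [-0.8, 0.1, -0.4]
gripper_width: 0.996
grasp_force: 0.0
```

```bash
python3 -c "
from h import *
im=imaging.read_camera('top')
for c in covers(im): print(*c)
plan((.5871,.3161,.0097),-14)"
```

```text
[194. 267.] [397.5 329.4] [56.  85.3] -27.0
[518. 106.] [ 868.3 -630. ] [ 78.8 130.2] 89.9
pos [0.5868 0.3182 0.01  ] yaw -13.88 tilt [0.001  0.0007] F [-0.2 -0.2  0.4] w 0.998 gf 0.0 t 15.4
turn 0.12 shift [-0.19  0.08  0.03]
```

>>> {"api": "carry_out", "payload": {
  "targets": [
    [-0.2,0.1,0,0,1],
    [0,0,0,0,1],
    [0,0,0,0,-1],
    [0,0,0,0,-1],
    [0,0,0,0,-1],
    [0,0,0,0,-1],
    [0,0,0,0,-1],
    [0,0,0,0,-1],
    [0,0,0,0,-1],
    [0,0,0,0,-1]
  ],
  "force": 40
}}

```text
t: 16.4
eef_pos: [0.5871, 0.3157, 0.0099]
tool_rot: [0.0, 0.787, 0.616, 0.0]
contact_force: [-2.4, -0.7, 5.0]
gripper_width: 0.663
grasp_force: 42.5
```

>>> {"api": "carry_out", "payload": {
  "targets": [
    [0,0,-1,0,-1],
    [0,0,-2,0,-1],
    [0,0,-3,0,-1],
    [0,0,-3,0,-1],
    [0,0,-4,0,-1],
    [0,0,-2,0,-1],
    [0,0,-1,0,-1],
    [0,0,0,0,-1],
    [0,0,0,0,-1]
  ]
}}

```text
t: 17.3
eef_pos: [0.5861, 0.315, 0.168]
tool_rot: [-0.0, 0.787, 0.616, -0.001]
contact_force: [0.1, 1.0, -0.6]
gripper_width: 0.665
grasp_force: 43.0
```

```bash
python3 -c "
from h import *
im=imaging.read_camera('top')
for c in covers(im): print(*c)
plan((.6378,.0444,.17),-5.2)"
```

```text
[195. 267.] [396.7 329.3] [54.8 86. ] -27.1
[518. 106.] [ 868.3 -630. ] [ 78.8 130.2] 89.9
pos [0.5859 0.3148 0.1675] yaw -13.87 tilt [-0.0024 -0.0016] F [ 0.3 -0.4 -0.7] w 0.668 gf 43.0 t 17.4
turn -8.67 shift [-26.46   7.62  -0.22]
```

>>> {"api": "carry_out", "payload": {
  "targets": [
    [0,0,0,-4.3,-1],
    [0,0,0,-4.3,-1],
    [-1.5,0.4,-0.2,0,-1],
    [-3,0.9,0,0,-1],
    [-4,1.2,0,0,-1],
    [-4,1.2,0,0,-1],
    [-4,1.2,0,0,-1],
    [-4,1.2,0,0,-1],
    [-3,0.8,0,0,-1],
    [-1.8,0.5,0,0,-1],
    [-0.7,0.2,0,0,-1],
    [0,0,0,0,-1]
  ]
}}

```text
t: 18.55
eef_pos: [0.6382, 0.0477, 0.1706]
tool_rot: [-0.0, 0.74, 0.672, -0.001]
contact_force: [0.0, 0.7, -0.3]
gripper_width: 0.664
grasp_force: 43.0
```

>>> {"api": "carry_out", "payload": {
  "targets": [
    [0,0,1,0,-1],
    [0,0,1.5,0,-1],
    [0,0,1,0,-1],
    [0,0,0.5,0,-1],
    [0,0,0,0,-1],
    [0,0,0,0,-1]
  ]
}}

```text
t: 19.15
eef_pos: [0.6386, 0.0499, 0.1313]
tool_rot: [-0.0, 0.739, 0.674, 0.0]
contact_force: [-0.3, 0.4, 0.2]
gripper_width: 0.661
grasp_force: 43.0
```

```bash
python3 -c "
from h import *
im=imaging.read_camera('top');cv2.imwrite('pics/t3.png',cv2.resize(im[140:270,260:400],(640,594),interpolation=cv2.INTER_CUBIC)[:,:,::-1])
plan((.6378,.0444,.104),-5.2)"
```

```text
pos [0.6388 0.0499 0.1316] yaw -5.27 tilt [0.0007 0.0001] F [-0.3 -0.4 -1.3] w 0.664 gf 43.0 t 19.2
turn -0.07 shift [-0.56 -0.06  2.76]
```

View pics/t3.png

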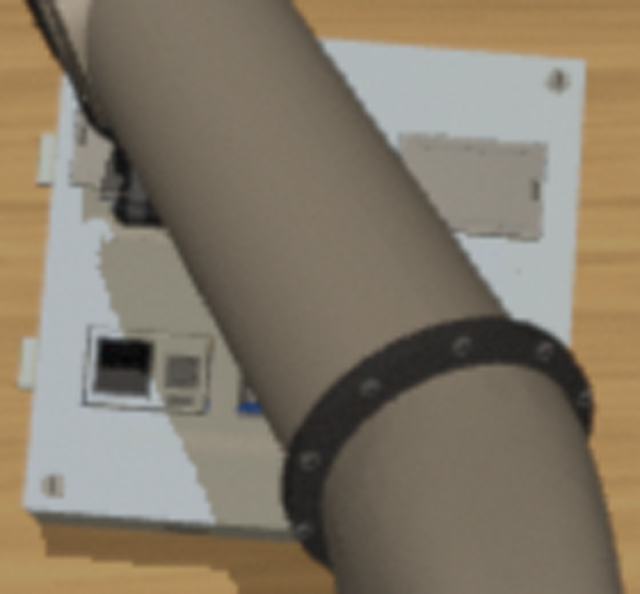

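```bash
python3 -c "
from h import *
for u,v in((74,130),(71,165),(69,182)):
  p=onz('top',(260+u*140/640-.5,140+v*130/594-.5),.148)*1000
  a=np.radians(-5.2);R=np.array([[np.cos(a),np.sin(a)],[-np.sin(a),np.cos(a)]])
  print('box',(R@(p[:2]-[567.3,-41.6])).round(1),'tool',(R@(p[:2]-[638.8,49.9])).round(1))
"
```

```text
box [ 66.9 143.4] tool [ 4.  45.8]
box [ 46.  143.2] tool [-16.9  45.6]
box [ 35.9 143.5] tool [-27.   45.9]
```

>>> {"api": "carry_out", "payload": {
  "targets": [
    [-0.5,-0.1,0.3,0,-1],
    [0,0,0.3,0,-1],
    [0,0,0,0,-1]
  ]
}}

```text
t: 19.5
eef_pos: [0.6368, 0.0441, 0.1249]
tool_rot: [-0.0, 0.739, 0.674, -0.0]
contact_force: [-0.7, 0.4, -0.4]
gripper_width: 0.662
grasp_force: 43.0
```

>>> {"api": "carry_out", "payload": {
  "targets": [
    [-0.1,0.1,0.4,0,-1],
    [0,0,0.6,0,-1],
    [0,0,0.5,0,-1],
    [0,0,0.3,0,-1],
    [0,0,0.2,0,-1],
    [0,0,0,0,-1],
    [0,0,0,0,-1]
  ]
}}

```text
t: 20.2
eef_pos: [0.6381, 0.0437, 0.1054]
tool_rot: [0.0, 0.739, 0.674, 0.0]
contact_force: [-0.2, -0.0, -1.8]
gripper_width: 0.666
grasp_force: 43.0
```

>>> {"api": "carry_out", "payload": {
  "targets": [
    [0,0,0.2,0,1],
    [0,0,0,0,1],
    [0,0,0,0,1],
    [0,0,0,0,1],
    [0,0,-1.5,0,1],
    [0,0,-2.5,0,1],
    [0,0,-1,0,0],
    [0,0,0,0,-1],
    [0,0,0,0,-1],
    [0,0,0,0,-1],
    [0,0,0,0,-1],
    [0,0,0,0,-1]
  ]
}}

```text
t: 21.4
eef_pos: [0.6376, 0.0436, 0.1525]
tool_rot: [-0.0, 0.739, 0.674, -0.0]
contact_force: [-0.4, -0.7, -0.8]
gripper_width: 0.004
grasp_force: 0.0
```

>>> {"api": "carry_out", "payload": {
  "targets": [
    [0,0,1.5,0,-1],
    [0,0,1.5,0,-1],
    [0,0,0.5,0,-1],
    [0,0,0.3,0,-1],
    [0,0,0.3,0,-1],
    [0,0,0.3,0,-1],
    [0,0,0.3,0,-1],
    [0,0,0.2,0,-1],
    [0,0,0,0,-1]
  ]
}}

```text
t: 22.3
eef_pos: [0.6382, 0.0438, 0.1052]
tool_rot: [0.0, 0.739, 0.674, 0.0]
contact_force: [-2.9, -0.1, 7.6]
gripper_width: 0.001
grasp_force: 3.7
```

Snapped down the same way. I press the ends, then turn to the last cover.

>>> {"api": "carry_out", "payload": {
  "targets": [
    [0,0,0.2,0,-1],
    [0,0,-1,0,-1],
    [0,0,-1,0,-1],
    [-1.5,0,0,0,-1],
    [-1.5,0,0,0,-1],
    [0,0,0,0,-1],
    [0,0,1,0,-1],
    [0,0,0.7,0,-1],
    [0,0,0.2,0,-1],
    [0,0,0.1,0,-1],
    [0,0,0,0,-1]
  ]
}}

```text
t: 23.4
eef_pos: [0.6349, 0.0138, 0.105]
tool_rot: [0.001, 0.739, 0.674, -0.001]
contact_force: [-11.6, -3.6, 27.9]
gripper_width: -0.002
grasp_force: 14.1
```

>>> {"api": "carry_out", "payload": {
  "targets": [
    [0,0,-1,0,-1],
    [0,0,-1,0,-1],
    [2,0,0,0,-1],
    [2,0,0,0,-1],
    [2,0,0,0,-1],
    [0,0,0,0,-1],
    [0,0,1,0,-1],
    [0,0,0.7,0,-1],
    [0,0,0.2,0,-1],
    [0,0,0.1,0,-1],
    [0,0,0,0,-1]
  ]
}}

```text
t: 24.5
eef_pos: [0.6406, 0.0721, 0.105]
tool_rot: [0.001, 0.74, 0.673, -0.001]
contact_force: [-10.7, -2.3, 26.9]
gripper_width: 0.002
grasp_force: 13.3
```

>>> {"api": "carry_out", "payload": {
  "targets": [
    [0,0,-2,0,1],
    [0,0,-4,0,1],
    [2,0,-4,4.4,1],
    [3,0,0,4.4,1],
    [3,0,0,4.4,1],
    [3,0,0,4.4,1],
    [2,0,0,4.3,1],
    [0,0,0,0,1],
    [0,0,0,0,1]
  ]
}}

```text
t: 25.4
eef_pos: [0.672, 0.1975, 0.201]
tool_rot: [0.0, 0.853, 0.521, -0.001]
contact_force: [-0.2, -0.0, -0.3]
gripper_width: 1.001
grasp_force: 0.0
```

```bash
python3 -c "
from h import *
im=imaging.read_camera('top')
for c in covers(im): print(*c)
plan((.3967,.3293,.0097),-27.1)"
```

```text
[182. 264.] [404.8 368.8] [55.6 85.4] -25.6
[518. 106.] [ 868.3 -630. ] [ 78.8 130.2] 89.9
pos [0.6722 0.1966 0.2013] yaw -27.23 tilt [-0.0012 -0.0019] F [0.3 0.6 0.3] w 0.998 gf 0.0 t 25.4
turn -0.13 shift [ -0.69 -30.56  19.17]
```

The last cover was knocked aside and now lies at (0.405, 0.369). I go there.

>>> {"api": "carry_out", "payload": {
  "targets": [
    [0.3,-2,0,-1.6,1],
    [0.3,-3.5,0,0,1],
    [0.3,-4,0,0,1],
    [0.3,-4,0,0,1],
    [0.3,-4,0,0,1],
    [0.3,-4,1,0,1],
    [0.3,-4,2,0,1],
    [0.3,-3,3,0,1],
    [0.2,-2,3,0,1],
    [0.1,-1,3,0,1],
    [0,0,1,0,1],
    [0,0,0,0,1]
  ]
}}

```text
t: 26.65
eef_pos: [0.4005, 0.3576, 0.0712]
tool_rot: [0.001, 0.846, 0.532, -0.001]
contact_force: [-0.0, -0.5, -0.3]
gripper_width: 1.001
grasp_force: 0.0
```

```bash
python3 -c "
from h import *
plan((.4048,.3688,.0097),-25.6)"
```

```text
pos [0.4005 0.3576 0.0712] yaw -25.65 tilt [-0.0015 -0.0028] F [-0.  -0.5 -0.3] w 1.001 gf 0.0 t 26.6
turn -0.05 shift [ 1.22 -0.09  6.15]
```

>>> {"api": "carry_out", "payload": {
  "targets": [
    [0.6,0,0,0,1],
    [0.6,-0.1,0,0,1],
    [0,0,1.5,0,1],
    [0,0,2.2,0,1],
    [0,0,1.6,0,1],
    [0,0,0.8,0,1],
    [0,0,0,0,1],
    [0,0,0,0,1]
  ]
}}

```text
t: 27.45
eef_pos: [0.4044, 0.3713, 0.0114]
tool_rot: [-0.0, 0.846, 0.533, 0.0]
contact_force: [-1.6, -0.3, -0.4]
gripper_width: 0.999
grasp_force: 0.0
```

```bash
python3 -c "
from h import *
im=imaging.read_camera('top')
cv2.imwrite('pics/t4.png',cv2.resize(im[170:320,110:270],(640,600),interpolation=cv2.INTER_CUBIC)[:,:,::-1])
plan((.4048,.3688,.0097),-25.6)"
```

```text
pos [0.4046 0.3716 0.0118] yaw -25.58 tilt [0.0007 0.0007] F [-0.1 -0.6  0.3] w 0.999 gf 0.0 t 27.5
turn 0.02 shift [-0.24  0.13  0.21]
```

View pics/t4.png

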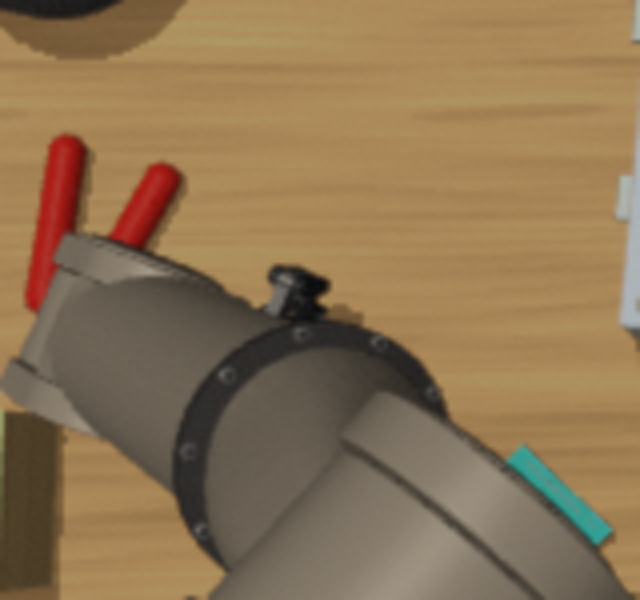

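The arm hides the cover (only a finger shows, at about (183,243)), so I close and check the width.

>>> {"api": "carry_out", "payload": {
  "targets": [
    [-0.2,0.1,0.1,0,1],
    [0,0,0.1,0,1],
    [0,0,0,0,-1],
    [0,0,0,0,-1],
    [0,0,0,0,-1],
    [0,0,0,0,-1],
    [0,0,0,0,-1],
    [0,0,0,0,-1],
    [0,0,0,0,-1],
    [0,0,0,0,-1]
  ],
  "force": 40
}}

```text
t: 28.5
eef_pos: [0.4045, 0.3689, 0.0098]
tool_rot: [0.0, 0.846, 0.533, 0.0]
contact_force: [-1.5, -1.8, 4.5]
gripper_width: 0.664
grasp_force: 41.8
```

>>> {"api": "carry_out", "payload": {
  "targets": [
    [0,0,-1,0,-1],
    [0,0,-2,0,-1],
    [0,0,-3,0,-1],
    [0,0,-3,0,-1],
    [0,0,-4,0,-1],
    [0,0,-3,0,-1],
    [0,0,-1,0,-1],
    [0,0,0,0,-1],
    [0,0,0,0,-1]
  ]
}}

```text
t: 29.4
eef_pos: [0.4039, 0.3681, 0.1782]
tool_rot: [0.0, 0.846, 0.533, -0.001]
contact_force: [0.1, 0.4, -0.8]
gripper_width: 0.661
grasp_force: 43.1
```

```bash
python3 -c "
from h import *
plan((.6295,-.0473,.18),-5.2)"
```

```text
pos [0.4039 0.3681 0.1782] yaw -25.59 tilt [-0.0011 -0.0014] F [ 0.1  0.4 -0.8] w 0.661 gf 43.1 t 29.4
turn -20.39 shift [-39.32  26.23  -0.15]
```

>>> {"api": "carry_out", "payload": {
  "targets": [
    [0,0,0,-6.8,-1],
    [0,0,0,-6.8,-1],
    [0,0,0,-6.8,-1],
    [-1.3,0.9,0,0,-1],
    [-2.5,1.7,0,0,-1],
    [-3.5,2.3,0,0,-1],
    [-3.5,2.3,0,0,-1],
    [-3.5,2.3,0,0,-1],
    [-3.5,2.3,0,0,-1],
    [-3.5,2.3,0,0,-1],
    [-3.5,2.3,0,0,-1]
  ]
}}

```text
t: 30.5
eef_pos: [0.5447, 0.1051, 0.1772]
tool_rot: [-0.001, 0.738, 0.675, -0.002]
contact_force: [1.2, 1.1, 0.0]
gripper_width: 0.664
grasp_force: 43.1
```

>>> {"api": "carry_out", "payload": {
  "targets": [
    [-3.5,2.3,0,0,-1],
    [-3.5,2.3,0,0,-1],
    [-3,2.3,0,0,-1],
    [-2,1.4,0,0,-1],
    [-1,0.6,0,0,-1],
    [0,0,0,0,-1],
    [0,0,0,0,-1]
  ]
}}

```text
t: 31.2
eef_pos: [0.6211, -0.0286, 0.1783]
tool_rot: [-0.001, 0.738, 0.675, -0.0]
contact_force: [0.8, 0.5, -0.8]
gripper_width: 0.666
grasp_force: 43.1
```

```bash
python3 -c "
from h import *
plan((.6295,-.0473,.13),-5.2)"
```

```text
pos [ 0.6211 -0.0286  0.1783] yaw -5.08 tilt [-0.002   0.0011] F [ 0.8  0.5 -0.8] w 0.666 gf 43.1 t 31.2
turn 0.12 shift [-1.79  1.01  4.83]
```

>>> {"api": "carry_out", "payload": {
  "targets": [
    [-0.9,0.5,0,0,-1],
    [-0.9,0.5,1,0,-1],
    [0,0,1.8,0,-1],
    [0,0,1.3,0,-1],
    [0,0,0.7,0,-1],
    [0,0,0,0,-1],
    [0,0,0,0,-1]
  ]
}}

```text
t: 31.9
eef_pos: [0.6308, -0.049, 0.1315]
tool_rot: [0.0, 0.738, 0.675, 0.0]
contact_force: [0.2, -0.1, 0.2]
gripper_width: 0.66
grasp_force: 43.1
```

```bash
python3 -c "
from h import *
im=imaging.read_camera('top');cv2.imwrite('pics/t5.png',cv2.resize(im[140:270,260:400],(640,594),interpolation=cv2.INTER_CUBIC)[:,:,::-1])
plan((.6295,-.0473,.104),-5.2)"
```

```text
pos [ 0.631  -0.049   0.1319] yaw -5.16 tilt [0.001  0.0001] F [-0.8 -0.1 -0.3] w 0.66 gf 43.1 t 31.9
turn 0.04 shift [ 0.16 -0.17  2.79]
```

View pics/t5.png

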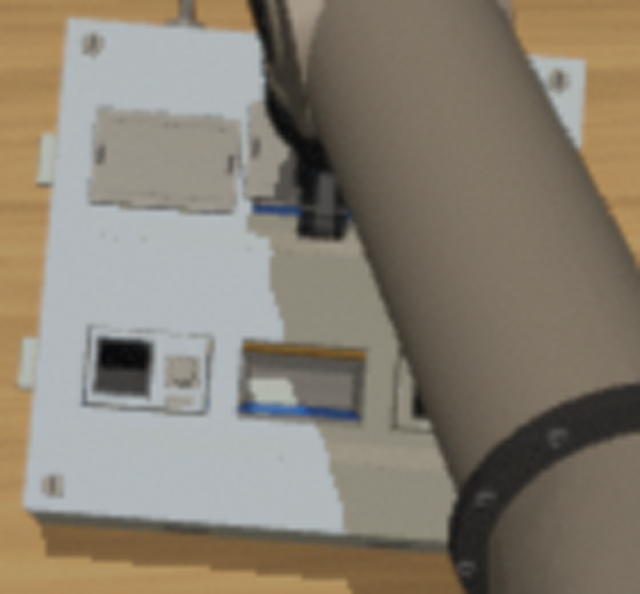

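```bash
python3 -c "
from h import *
for u,v in((250,105),(248,150),(245,195)):
  p=onz('top',(260+u*140/640-.5,140+v*130/594-.5),.1484)*1000
  a=np.radians(-5.2);R=np.array([[np.cos(a),np.sin(a)],[-np.sin(a),np.cos(a)]])
  print('box',(R@(p[:2]-[567.3,-41.6])).round(1),'tool',(R@(p[:2]-[631,-49])).round(1))
"
```

```text
box [90.2 43.1] tool [26.1 44.7]
box [63.3 42.2] tool [-0.8 43.8]
box [36.6 41.8] tool [-27.5  43.4]
```

>>> {"api": "carry_out", "payload": {
  "targets": [
    [0.1,-0.2,0.3,0,-1],
    [0,0,0.3,0,-1],
    [0,0,0,0,-1]
  ]
}}

```text
t: 32.25
eef_pos: [0.6283, -0.048, 0.125]
tool_rot: [-0.0, 0.738, 0.674, -0.0]
contact_force: [-0.6, -0.3, -0.6]
gripper_width: 0.667
grasp_force: 43.1
```

The cover is centred on the tool. I lower it, release and press.

>>> {"api": "carry_out", "payload": {
  "targets": [
    [0.1,0.1,0.4,0,-1],
    [0,0,0.6,0,-1],
    [0,0,0.5,0,-1],
    [0,0,0.3,0,-1],
    [0,0,0.2,0,-1],
    [0,0,0,0,-1],
    [0,0,0,0,-1]
  ]
}}

```text
t: 32.95
eef_pos: [0.6298, -0.0472, 0.1054]
tool_rot: [0.0, 0.738, 0.674, 0.0]
contact_force: [0.2, -0.1, -2.2]
gripper_width: 0.663
grasp_force: 43.1
```

>>> {"api": "carry_out", "payload": {
  "targets": [
    [0,0,0.2,0,1],
    [0,0,0,0,1],
    [0,0,0,0,1],
    [0,0,0,0,1],
    [0,0,-1.5,0,1],
    [0,0,-2.5,0,1],
    [0,0,-1,0,0],
    [0,0,0,0,-1],
    [0,0,0,0,-1],
    [0,0,0,0,-1],
    [0,0,0,0,-1],
    [0,0,0,0,-1]
  ]
}}

```text
t: 34.15
eef_pos: [0.6293, -0.0472, 0.1526]
tool_rot: [-0.0, 0.738, 0.674, -0.0]
contact_force: [-0.5, 0.3, -0.2]
gripper_width: 0.005
grasp_force: 0.0
```

>>> {"api": "carry_out", "payload": {
  "targets": [
    [0,0,1.5,0,-1],
    [0,0,1.5,0,-1],
    [0,0,0.5,0,-1],
    [0,0,0.3,0,-1],
    [0,0,0.3,0,-1],
    [0,0,0.3,0,-1],
    [0,0,0.3,0,-1],
    [0,0,0.2,0,-1],
    [0,0,0,0,-1]
  ]
}}

```text
t: 35.05
eef_pos: [0.63, -0.0471, 0.1052]
tool_rot: [0.0, 0.738, 0.674, 0.0]
contact_force: [-3.2, -0.0, 7.7]
gripper_width: -0.005
grasp_force: 3.8
```

>>> {"api": "carry_out", "payload": {
  "targets": [
    [0,0,0.2,0,-1],
    [0,0,-1,0,-1],
    [0,0,-1,0,-1],
    [-1.5,0,0,0,-1],
    [-1.5,0,0,0,-1],
    [0,0,0,0,-1],
    [0,0,1,0,-1],
    [0,0,0.7,0,-1],
    [0,0,0.2,0,-1],
    [0,0,0.1,0,-1],
    [0,0,0,0,-1]
  ]
}}

```text
t: 36.15
eef_pos: [0.6267, -0.0769, 0.105]
tool_rot: [0.0, 0.738, 0.675, -0.001]
contact_force: [-12.2, -1.6, 26.7]
gripper_width: -0.004
grasp_force: 14.1
```

>>> {"api": "carry_out", "payload": {
  "targets": [
    [0,0,-1,0,-1],
    [0,0,-1,0,-1],
    [2,0,0,0,-1],
    [2,0,0,0,-1],
    [2,0,0,0,-1],
    [0,0,0,0,-1],
    [0,0,1,0,-1],
    [0,0,0.7,0,-1],
    [0,0,0.2,0,-1],
    [0,0,0.1,0,-1],
    [0,0,0,0,-1]
  ]
}}

```text
t: 37.25
eef_pos: [0.6322, -0.0187, 0.105]
tool_rot: [0.0, 0.739, 0.674, -0.001]
contact_force: [-10.9, -0.3, 27.0]
gripper_width: -0.001
grasp_force: 13.8
```

>>> {"api": "carry_out", "payload": {
  "targets": [
    [0,0,-2,0,-1],
    [0,0,-3,0,-1],
    [0,0,-3,0,-1],
    [0,0,0,0,-1],
    [0,0,0,0,-1]
  ]
}}

```text
t: 37.75
eef_pos: [0.6324, -0.0188, 0.182]
tool_rot: [0.0, 0.739, 0.674, -0.0]
contact_force: [-0.1, -0.4, -0.9]
gripper_width: -0.0
grasp_force: 0.0
```

```bash
cat >> h.py <<'E'
def bx(x,y,z):
    a=np.radians(-5.2);return (.5673+(x*np.cos(a)-y*np.sin(a))/1000,-.0416+(x*np.sin(a)+y*np.cos(a))/1000,.1+z/1000)
E
python3 -c "
from h import *
plan(bx(-112,-81,60),-5.2);plan(bx(-112,-81,12),-5.2)"
```

```text
pos [ 0.6324 -0.0188  0.182 ] yaw -5.29 tilt [ 0.0002 -0.0007] F [-0.1 -0.4 -0.9] w -0.0 gf 0.0 t 37.8
turn -0.09 shift [-10.96 -17.48   2.2 ]
pos [ 0.6324 -0.0188  0.182 ] yaw -5.29 tilt [ 0.0002 -0.0007] F [-0.1 -0.4 -0.9] w -0.0 gf 0.0 t 37.8
turn -0.09 shift [-10.95 -17.48   7.  ]
```

>>> {"api": "carry_out", "payload": {
  "targets": [
    [-1,-1.5,0,0,-1],
    [-1.7,-2.8,0,0,-1],
    [-2,-3.2,0,0,-1],
    [-2,-3.2,0,0,-1],
    [-2,-3.2,0,0,-1],
    [-1.5,-2.3,0,0,-1],
    [-0.8,-1.3,1,0,-1],
    [0,0,1,0,-1],
    [0,0,0,0,-1],
    [0,0,0,0,-1]
  ]
}}

```text
t: 38.75
eef_pos: [0.4488, -0.1104, 0.1617]
tool_rot: [-0.001, 0.738, 0.675, 0.0]
contact_force: [0.5, 0.2, -0.3]
gripper_width: 0.001
grasp_force: 0.0
```

```bash
python3 -c "
from h import *
im=imaging.read_camera('top')
for c in covers(im,'top',.105): print(*c)
for b in((62.5,92),(62.5,0),(62.5,-92)):print(np.round(bx(*b,5),4))
plan(bx(-112,-81,12),-5.2)"
```

```text
[518. 106.] [ 834.3 -589.7] [ 73.9 122.1] 89.9
[0.6379 0.0444 0.105 ]
[ 0.6295 -0.0473  0.105 ]
[ 0.6212 -0.1389  0.105 ]
pos [ 0.4492 -0.1104  0.1621] yaw -5.11 tilt [-0.      0.0008] F [ 0.6 -0.4  1.1] w 0.001 gf 0.0 t 38.8
turn 0.09 shift [-0.18 -0.06  5.01]
```

>>> {"api": "carry_out", "payload": {
  "targets": [
    [-0.1,0,1,0,-1],
    [0,0,2,0,-1],
    [0,0,1.3,0,-1],
    [0,0,0.6,0,-1],
    [0,0,0,0,-1],
    [0,0,0,0,-1]
  ]
}}

```text
t: 39.4
eef_pos: [0.4485, -0.112, 0.1135]
tool_rot: [0.0, 0.738, 0.674, 0.0]
contact_force: [-0.6, -0.1, 0.5]
gripper_width: 0.001
grasp_force: 0.0
```

>>> {"api": "carry_out", "payload": {
  "targets": [
    [0,0.4,0,0,-1],
    [0,0.4,0,0,-1],
    [0,0.4,0,0,-1],
    [0,0.4,0,0,-1],
    [0,0,0,0,-1]
  ]
}}

```text
t: 39.9
eef_pos: [0.4649, -0.1135, 0.1135]
tool_rot: [0.0, 0.738, 0.674, 0.0]
contact_force: [0.3, -0.1, -0.0]
gripper_width: -0.0
grasp_force: 0.0
```

>>> {"api": "carry_out", "payload": {
  "targets": [
    [0,0.4,0,0,-1],
    [0,0.4,0,0,-1],
    [0,0.3,0,0,-1],
    [0,0,0,0,-1]
  ]
}}

```text
t: 40.3
eef_pos: [0.4754, -0.1145, 0.1133]
tool_rot: [0.0, 0.738, 0.674, 0.0]
contact_force: [0.1, 0.5, 0.4]
gripper_width: -0.0
grasp_force: 0.0
```

```bash
python3 -c "
from h import *
plan(bx(-74,-81,12),-5.2)"
```

```text
pos [ 0.4754 -0.1145  0.1133] yaw -5.18 tilt [0.0002 0.0001] F [0.1 0.5 0.4] w -0.0 gf 0.0 t 40.3
turn 0.02 shift [-0.01  1.09  0.13]
```

>>> {"api": "carry_out", "payload": {
  "targets": [
    [0,0.3,0,0,-1],
    [0,0.3,0,0,-1],
    [0,0.2,0,0,-1],
    [0,0,0,0,-1]
  ]
}}

```text
t: 40.7
eef_pos: [0.4835, -0.1153, 0.1134]
tool_rot: [0.0, 0.738, 0.674, 0.0]
contact_force: [0.1, 1.5, -0.1]
gripper_width: -0.001
grasp_force: 0.0
```

>>> {"api": "carry_out", "payload": {
  "targets": [
    [0,0.2,0,0,-1],
    [0,0.2,0,0,-1],
    [0,0,0,0,-1]
  ]
}}

```text
t: 41.0
eef_pos: [0.4872, -0.1156, 0.1133]
tool_rot: [0.0, 0.738, 0.674, 0.0]
contact_force: [-0.7, 0.2, 0.4]
gripper_width: 0.001
grasp_force: 0.2
```

>>> {"api": "carry_out", "payload": {
  "targets": [
    [0,0.2,0,0,-1],
    [0,0,0,0,-1]
  ]
}}

```text
t: 41.2
eef_pos: [0.4892, -0.1158, 0.1133]
tool_rot: [0.0, 0.738, 0.674, 0.0]
contact_force: [-0.9, -0.1, -0.5]
gripper_width: -0.003
grasp_force: 0.2
```

>>> {"api": "carry_out", "payload": {
  "targets": [
    [0,0.2,0,0,-1],
    [0,0,0,0,-1]
  ]
}}

```text
t: 41.4
eef_pos: [0.4898, -0.1158, 0.1132]
tool_rot: [-0.001, 0.738, 0.674, -0.001]
contact_force: [-6.0, 0.9, 4.1]
gripper_width: -0.003
grasp_force: 3.2
```

The main lever has reached its stop (6 N). I back off and go to the test button.

>>> {"api": "carry_out", "payload": {
  "targets": [
    [0,-0.5,0,0,-1],
    [0,-1.5,0,0,-1],
    [0,-1.5,0,0,-1],
    [0,0,-2,0,-1],
    [0,0,-3,0,-1],
    [0,0,-2,0,-1],
    [0,0,0,0,-1],
    [0,0,0,0,-1]
  ]
}}

```text
t: 42.2
eef_pos: [0.4564, -0.1129, 0.1834]
tool_rot: [0.001, 0.738, 0.674, 0.0]
contact_force: [-0.2, -0.4, -0.6]
gripper_width: -0.002
grasp_force: 0.0
```

```bash
python3 -c "
from h import *
im=imaging.read_camera('side');cv2.imwrite('pics/s3.png',cv2.resize(im[190:290,225:375],(780,520),interpolation=cv2.INTER_CUBIC)[:,:,::-1])
plan(bx(-62.5,71,40),-5.2)"
```

```text
pos [ 0.4557 -0.1128  0.1827] yaw -5.19 tilt [-0.0003 -0.0001] F [-0.2 -0.6  0.2] w 0.003 gf 0.0 t 42.2
turn 0.01 shift [15.21  4.22  4.27]
```

View pics/s3.png

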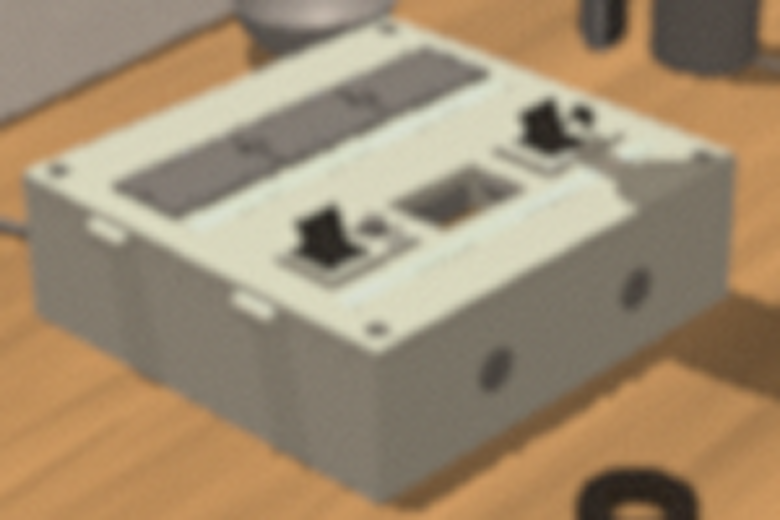

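All three covers are level, with the flange line at (290,135). The main lever (545,125) leans up (on), like the RCD lever (325,235). Now the test button at (373,225).

>>> {"api": "carry_out", "payload": {
  "targets": [
    [1.5,0.4,0,0,-1],
    [2.5,0.7,0,0,-1],
    [3,0.8,0,0,-1],
    [3,0.8,0,0,-1],
    [2.7,0.7,0,0,-1],
    [1.7,0.5,0,0,-1],
    [0.8,0.3,1.5,0,-1],
    [0,0,1.5,0,-1],
    [0,0,0.8,0,-1],
    [0,0,0,0,-1],
    [0,0,0,0,-1]
  ]
}}

```text
t: 43.35
eef_pos: [0.5114, 0.0346, 0.145]
tool_rot: [-0.0, 0.738, 0.674, -0.0]
contact_force: [-0.1, 0.2, -0.2]
gripper_width: 0.001
grasp_force: 0.0
```

```bash
python3 -c "
from h import *
plan(bx(-62.5,71,13),-5.2)"
```

```text
pos [0.5114 0.0346 0.145 ] yaw -5.2 tilt [-0.0007 -0.    ] F [-0.1  0.2 -0.2] w 0.001 gf 0.0 t 43.4
turn 0.0 shift [0.02 0.   3.2 ]
```

>>> {"api": "carry_out", "payload": {
  "targets": [
    [0,0,1.3,0,-1],
    [0,0,1.2,0,-1],
    [0,0,0.6,0,-1],
    [0,0,0.1,0,-1],
    [0,0,0,0,-1]
  ]
}}

```text
t: 43.85
eef_pos: [0.5113, 0.0347, 0.1131]
tool_rot: [-0.0, 0.738, 0.674, -0.0]
contact_force: [-1.3, -1.0, 1.6]
gripper_width: -0.002
grasp_force: 0.8
```

>>> {"api": "carry_out", "payload": {
  "targets": [
    [0,0,0.2,0,-1],
    [0,0,0.2,0,-1],
    [0,0,0,0,-1]
  ]
}}

```text
t: 44.15
eef_pos: [0.5118, 0.0349, 0.1095]
tool_rot: [0.0, 0.738, 0.674, 0.0]
contact_force: [-0.9, 0.3, 3.6]
gripper_width: -0.002
grasp_force: 1.8
```

>>> {"api": "carry_out", "payload": {
  "targets": [
    [0,0,0.1,0,-1],
    [0,0,0,0,-1],
    [0,0,-1,0,-1],
    [0,0,-3,0,-1],
    [0,0,-3,0,-1],
    [0,-2,0,0,-1],
    [0,-3,0,0,-1],
    [1.5,-1,0,0,-1],
    [2,0,0,0,-1],
    [0,0,0,0,-1],
    [0,0,0,0,-1]
  ]
}}

```text
t: 45.25
eef_pos: [0.4552, 0.0751, 0.1786]
tool_rot: [0.0, 0.738, 0.675, 0.0]
contact_force: [-0.0, -0.0, -0.7]
gripper_width: -0.001
grasp_force: 0.0
```

```bash
python3 -c "
from h import *
im=imaging.read_camera('side')
def tip(by,bxx):
  return proj('side',np.array(bx(bxx,by,27.6))).round(1)
print('up',tip(106,-50.8),'down',tip(106,-74.2))
g=cv2.imread('pics/s3.png'); 
k=im[220:255,265:310].max(2)<60; ys,xs=np.nonzero(k); print('dark',len(xs),xs.mean()+265,ys.mean()+220,xs.min()+265,xs.max()+265)
cv2.imwrite('pics/s4.png',cv2.resize(im[190:290,225:375],(780,520),interpolation=cv2.INTER_CUBIC)[:,:,::-1])
plan(bx(-112,106,12),-5.2)"
```

```text
up [285.  230.3] down [290.6 233. ]
dark 43 290.6046511627907 235.11627906976744 284 305
pos [0.4551 0.0745 0.1784] yaw -5.19 tilt [-0.     -0.0004] F [ 0.2 -0.8 -0.2] w -0.005 gf 0.0 t 45.3
turn 0.01 shift [0.06 1.02 6.64]
```

View pics/s4.png

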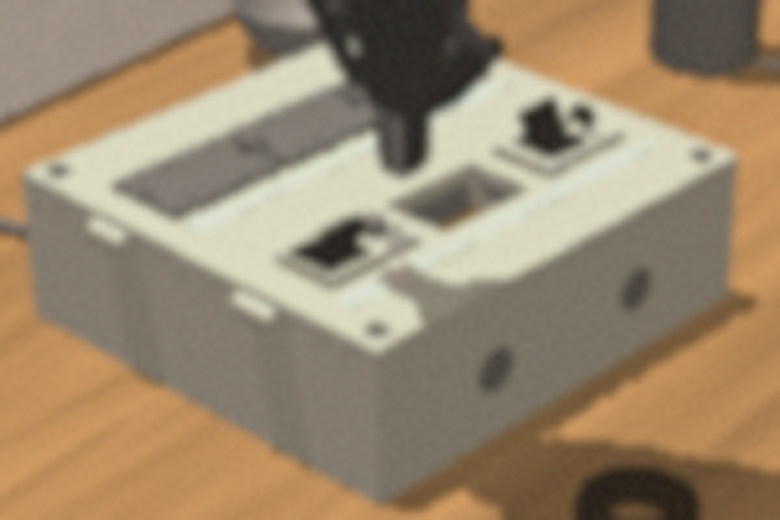

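The RCD lever (340,240) has dropped and the main lever stays up. Now I lift the RCD lever.

>>> {"api": "carry_out", "payload": {
  "targets": [
    [0,0,1.5,0,-1],
    [0,0,2.5,0,-1],
    [0,0,1.8,0,-1],
    [0,0,0.7,0,-1],
    [0,0,0,0,-1],
    [0,0,0,0,-1]
  ]
}}

```text
t: 45.9
eef_pos: [0.4556, 0.0749, 0.1139]
tool_rot: [0.0, 0.739, 0.674, 0.0]
contact_force: [1.1, 0.4, -0.4]
gripper_width: -0.003
grasp_force: 0.0
```

>>> {"api": "carry_out", "payload": {
  "targets": [
    [0,0.5,0,0,-1],
    [0,0.5,0,0,-1],
    [0,0.5,0,0,-1],
    [0,0.5,0,0,-1],
    [0,0.4,0,0,-1],
    [0,0.4,0,0,-1],
    [0,0.4,0,0,-1],
    [0,0.4,0,0,-1],
    [0,0.3,0,0,-1],
    [0,0.3,0,0,-1],
    [0,0,0,0,-1]
  ]
}}

```text
t: 47.0
eef_pos: [0.4973, 0.0712, 0.1132]
tool_rot: [0.0, 0.738, 0.674, 0.0]
contact_force: [-1.1, -0.2, 0.0]
gripper_width: 0.002
grasp_force: 0.5
```

```bash
python3 -c "
from h import *
plan(bx(-70,106,12),-5.2)"
```

```text
pos [0.4973 0.0712 0.1132] yaw -5.19 tilt [0.0003 0.0001] F [-1.1 -0.2  0. ] w 0.002 gf 0.5 t 47.0
turn 0.01 shift [-0.    0.99  0.12]
```

>>> {"api": "carry_out", "payload": {
  "targets": [
    [0,0.3,0,0,-1],
    [0,0.3,0,0,-1],
    [0,0,0,0,-1]
  ]
}}

```text
t: 47.3
eef_pos: [0.5038, 0.0707, 0.1135]
tool_rot: [0.0, 0.738, 0.674, 0.001]
contact_force: [0.0, 0.1, -0.8]
gripper_width: -0.002
grasp_force: 0.0
```

>>> {"api": "carry_out", "payload": {
  "targets": [
    [0,0.2,0,0,-1],
    [0,0,0,0,-1]
  ]
}}

```text
t: 47.5
eef_pos: [0.5055, 0.0706, 0.1135]
tool_rot: [0.0, 0.738, 0.674, 0.0]
contact_force: [0.1, 1.3, -0.3]
gripper_width: 0.003
grasp_force: 0.0
```

>>> {"api": "carry_out", "payload": {
  "targets": [
    [0,0.2,0,0,-1],
    [0,0,0,0,-1]
  ]
}}

```text
t: 47.7
eef_pos: [0.5067, 0.0704, 0.1132]
tool_rot: [-0.0, 0.738, 0.674, -0.0]
contact_force: [-1.4, -0.4, 0.5]
gripper_width: -0.003
grasp_force: 0.9
```

>>> {"api": "carry_out", "payload": {
  "targets": [
    [0,0.2,0,0,-1],
    [0,0,0,0,-1]
  ]
}}

```text
t: 47.9
eef_pos: [0.5087, 0.0702, 0.1132]
tool_rot: [-0.0, 0.738, 0.674, -0.0]
contact_force: [-0.9, 0.1, 1.1]
gripper_width: 0.002
grasp_force: 0.8
```

>>> {"api": "carry_out", "payload": {
  "targets": [
    [0,0.1,0,0,-1],
    [0,0,0,0,-1]
  ]
}}

```text
t: 48.1
eef_pos: [0.5092, 0.0701, 0.1131]
tool_rot: [-0.0, 0.738, 0.674, -0.001]
contact_force: [-4.0, -0.4, 0.4]
gripper_width: 0.002
grasp_force: 1.9
```

>>> {"api": "carry_out", "payload": {
  "targets": [
    [0,-0.5,0,0,-1],
    [0,-1.5,0,0,-1],
    [0,-2,0,0,-1],
    [0,0,-2,0,-1],
    [0,0,-4,0,-1],
    [0,0,-3,0,-1],
    [0,0,-1,0,-1],
    [0,0,0,0,-1]
  ]
}}

```text
t: 48.9
eef_pos: [0.4713, 0.0738, 0.2148]
tool_rot: [0.001, 0.738, 0.674, 0.002]
contact_force: [0.2, -0.3, 0.3]
gripper_width: -0.0
grasp_force: 0.0
```

```bash
python3 -c "
from h import *
im=imaging.read_camera('side'); print(bot.get_obs()['t'])
cv2.imwrite('pics/s5.png',cv2.resize(im[190:290,225:375],(780,520),interpolation=cv2.INTER_CUBIC)[:,:,::-1])"
```

```text
48.95
```

View pics/s5.png

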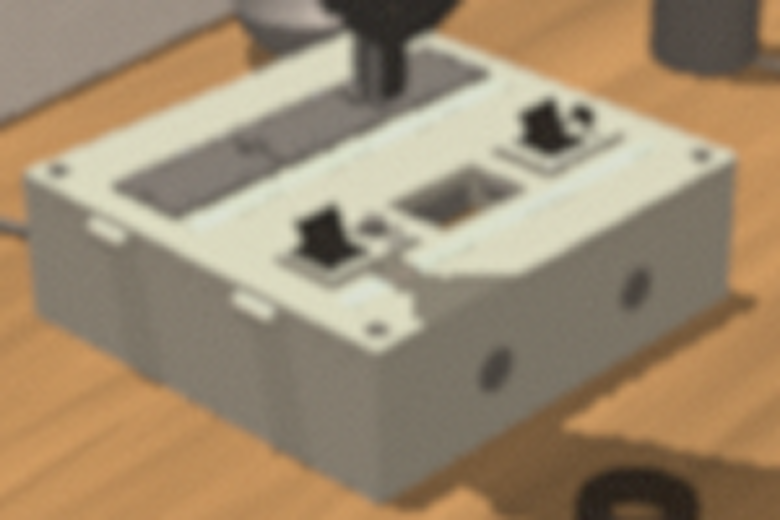

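Both levers are up (RCD at (325,235), main at (545,125)), the covers are level and the arm is clear. I hand in.

```bash
python3 -c "
from station import bot
print(bot.hand_in())"
```

```text
the job is handed in; nothing more can be done
None
```

The job is handed in at about 49 s, with no verdict returned: all three loose covers are seated level in the far row, the main switch is on, and the RCD was tripped with its test button and its lever lifted back up, where it stayed.

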